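# Open the square jar of brass rings in the raised jar stand

### The job

Set the square glass jar with the ribbed metal cap upright into the square seat of the raised jar stand, right down on the seat floor, so that the stand keeps it from turning. Then unscrew its tight cap (counter-clockwise seen from above) until the thread lets go, lift it straight up off the jar and finish still holding it, level and steady, over the open jar, with the cap's lower edge one to two centimetres above the mouth and the jar left seated. Leave all other things where they are.

Things in the scene. Friction and masses are not known exactly. Their poses are not given: they have to be found in the camera images.
- jar: square clear glass jar of small brass rings, loose, about 0.2 kg. Body 54 x 54 mm with upright flat sides from its underside to 56 mm up; round neck 37 mm in diameter from there up to the mouth, 82 mm up. Origin: centre of the underside; z up; x and y square to the flat sides (the four sides are alike). Grip the flat sides anywhere from 25 to 55 mm up.
- jar_mouth (a point): centre of the jar's mouth, on its axis 82 mm above its underside
- cap: round metal screw cap with fine vertical ribs, on the jar at the start: 52 mm across, 22 mm tall, about 35 g. Origin: centre of its lower edge; z up. Screwed on, its lower edge is 64 mm above the jar's underside, so 8 mm above the square body, whose corners stick out beyond the cap: keep fingertips above the cap's lower edge. Three inner lugs sit under three thread beads on the neck.
- cap_top (a point): centre of the cap's top, 22 mm above its lower edge. The cap is tight: a rubber seal pushes it up with about 7 N; turning takes 0.1 to 0.4 N m. After 50 to 65 degrees counter-clockwise (from above, relative to the jar) it is free and lifts straight off; at about 90 degrees it meets the next bead. It rises under 2 mm while turned. Clockwise it stops at once. Pulled unturned it stays on.
- stand: raised jar stand of wood and dark sheet steel, fixed to the desk. Foot 96 x 96 x 12 mm, column 42 mm thick, on top a square seat. Origin: centre of its underside; x and y square to the seat's sides.
- stand_seat (a point): centre of the seat floor, 70 mm above the desk, axes as the stand's. The seat is 57 x 57 mm inside (1.5 mm clear of the jar each side): upright walls 11 mm high, above them guides that flare out at 32 degrees, up to 21 mm above the floor. The jar fits in any of four quarter turns and can then turn only about 5 degrees.
- round_jar: round glass jar with a fixed lid, 50 mm wide, 66 mm tall; bystander, origin at the centre of its underside
- tall_jar: tall round jar with a fixed lid, 52 mm wide, 100 mm tall; bystander, origin at the centre of its underside
- small_bottle: small paint bottle with a dark ribbed cap, 30 mm wide, 58 mm tall; bystander, origin at the centre of its underside
- cup: small open plastic cup, 46 mm wide, 28 mm tall; bystander, origin at the centre of its underside
- tweezers: steel tweezers lying flat, 116 x 12 x 9 mm; bystander, origin at the centre of the underside
- palette_lid: upturned shallow jar lid, 48 mm wide, 11 mm tall; bystander, origin at the centre of its underside
There are look-alikes about, which are no part of the job. Of the things shaped like the cap, the metal one is meant.

How it is judged:
On the way, in this order (a step that is already met when the one before it is completed fails the run):
1. the jar stands down in the seat of the stand, upright, with the cap still on (horizontal distance between jar and stand_seat below 0.005 m and z of jar in the frame of stand_seat between -0.004 and 0.004 m and angle between jar's own z axis and vertical below 0.06 rad and z of cap in the frame of jar below 0.069 m and horizontal distance between cap and jar below 0.006 m and angle between the x axis of cap and the x axis of jar, either way round below 0.35 rad), for 0.2 s.
2. the cap is turned through its thread while the jar stays braced in the seat (horizontal distance between jar and stand_seat below 0.005 m and z of jar in the frame of stand_seat between -0.004 and 0.004 m and angle between jar's own z axis and vertical below 0.06 rad and z of cap in the frame of jar below 0.069 m and horizontal distance between cap and jar below 0.006 m and angle between the x axis of cap and the x axis of jar, either way round above 0.8 rad), for 0.05 s.
At the end, for the whole second after the job is handed in: The jar stands upright in the seat (within 5 mm of its centre, underside within 4 mm of the seat floor, tilt under 0.06 rad), untouched; the cap is held by the fingers alone, steady, within 15 mm of the jar's axis, tilted less than 0.2 rad, its lower edge 3 to 35 mm above the jar's mouth (horizontal distance between jar and stand_seat below 0.005 m and z of jar in the frame of stand_seat between -0.004 and 0.004 m and angle between jar's own z axis and vertical below 0.06 rad and z of cap in the frame of jar between 0.085 and 0.117 m and horizontal distance between cap and jar_mouth below 0.015 m and angle between cap's own z axis and vertical below 0.2 rad and linear speed of each of cap, jar below 0.02 m/s and contact force between cap and the fingers above 1 N and contact force between cap and jar below 0.1 N and contact force between cap and stand below 0.1 N and contact force between the arm and jar below 0.5 N); the arm keeps its last pose, push and grip.
It fails at once if the jar is tipped over (angle between jar's own z axis and vertical above 0.6 rad).
It fails at once if a bystander is shoved more than 25 mm away (distance of any of round_jar, tall_jar, small_bottle, cup, tweezers, palette_lid from where it was at the start of the episode above 0.025 m).
It also fails if it takes over 54 s, if anything falls off the work surface, if the arm or the gripper's body presses on something with over 40 N, if the wrist force passes 120 N, or if a joint passes its speed limit or range.

### The arm

A 6-joint arm with a two-finger parallel gripper is mounted at the origin on a cart in front of the work surface, level with it; the furniture and walls round the work are solid. World frame = base frame: x ahead of the robot, y to its left, z up, the work surface at z = 0. Lengths are in m, angles in rad, forces in N, time in s.
With the tool pointing down it reaches from about 0.425 to 0.95 m from the base axis. Payload 3.5 kg.
Tool frame: the origin (TCP) lies on the centre line of the jaws, within the pads' length; the fingertips stand 14 mm ahead of it and the grasp point (between the pads) lies 5 mm behind it (ctrl.finger_overhang is the distance from the TCP to the fingertips, in m); z points along the fingers, y is the line along which they close (so a half turn about z gives the same grasp; the last joint's range is limited). The gripper opens to 85 mm and grips with 20 to 120 N. Pads are 22 mm wide; open, the fingers measure 114 mm over their backs; the gripper's body (76 mm by 85 mm) begins 54 mm behind the grasp point. The pads swing forward as they close: fully open they stand 13 mm farther back than shut.
Start: joints at [-1.314, 0.286, 1.577, -0, 1.279, -0.15], TCP at [0.267, -0.62, 0.245] pointing down, gripper open.
Joint ranges: [-2.77, 2.77], [-0.9, 2.22], [0.21, 2.48], [-1.53, 4.67], [0.24, 2.81], [-2.84, 2.84]. Speed limits (rad/s): [2.79, 2.79, 3.14, 3.14, 3.14, 3.14].

### API

Orientations are given as a unit quaternion [x, y, z, w].
In Python, from plant import ctrl gives the robot as it stands.
- The arm moves only by the tool send_rows, never from a script. Its argument "moves" is text: rows parted by semicolons, each of 7 numbers parted by spaces: the turn, a rotation vector about the tool's x, y, z in units of 360 degrees (1.0 is 360 degrees), then the shift along the tool's x, y, z in units of 20 cm (1.0 is 20 cm), then the gripper's target within -1 to 1 (fully open at 1, half-way at 0, shut at -1). A call has 1 to 12 rows; each row is the pose to reach, as a shift and turn from the pose commanded when the call began, along the tool's axes at that moment, turning the shorter way round; what a row does not reach only later rows make up. A row lasts 1/8 s, in which the tool goes at most 62.5 mm and 10.7 degrees, less where a joint would pass 70% of its speed; a pose out of reach is approached as far as the arm can. A call with a number of a shift or a turn outside -1 to 1 is refused whole. A call with a gripper value outside its range is refused whole. The fingers move at their own pace and stop on an object; "newtons" is the grip in N (left out, the last holds). Time passes only in rows, so rows that repeat a pose let the fingers close. It gives the time, the measured TCP pose, the force, the opening and the grip force at its end, in the units of the state.
- ctrl.get_state(): the state, without advancing time (a new reading comes with each control period).
- ctrl.read_camera(name): name is "side" or "top"; returns a dict with "image" (480x640x3 uint8, red, green, blue), "fovy" (degrees; the focal length in pixels is half the picture's height over the tangent of half this angle, whatever the lens; pixels are square), "cx", "cy" (the principal point, pixels), "distortion" ([k1, k2, p1, p2, k3] as OpenCV has them; the pictures are not rectified), "extrinsics" (4x4, takes a point from camera to world coordinates). Camera axes: x right, y up, looking along -z (the intrinsics and any distortion apply to the point x, -y, -z); pixel columns grow to the right and rows downward; lengths in m; the calibration is good to about 2 mm. A picture is of the moment at which its call begins. There is no depth.
- ctrl.sign_off(): hands the job in; it is judged then, once.
The state is a dict: "time": time; "qpos": joint angles; "dq": joint speeds; "joint_efforts": joint torques, N m; "eef_pos": TCP position; "tcp_rot": TCP orientation; "contact_force": force on the tool from outside, world axes, zero at the start; "wrist_torque": the same for the moment, N m; "opening": opening from 0.0 (shut) to 1.0 (fully open); "finger_force": force on a finger pad.
Only numpy, scipy, OpenCV 4.12 (cv2) and the standard library are available. Lean on these libraries where they do the work, as an engineer would, in place of code of your own. Each camera call takes 0.05 s, during which the arm holds its last target. There are 200 camera calls.

## Working session

There is one attempt and no reset: what is moved stays moved. The work goes in short steps, Python scripts to look and compute and a tool call to move; the robot and the scene stay as the last step left them, time stands still between calls to the robot, and variables do not carry over. Pictures are saved under pics/ and viewed, at most 12 in all, crops included, and the job is handed in when it is done.

Besides the shell and the picture viewer there is one more tool, called in YAML: its name, and indented under it one key for each argument. send_rows: Moves the arm, as the interface text tells. Its arguments: {"type":"object","properties":{"moves":{"type":"string"},"newtons":{"type":"number"}},"required":["moves"]}

```bash
mkdir -p pics
cat > h.py <<'E'
import numpy as np, cv2
from plant import ctrl
from scipy.spatial.transform import Rotation as R
def cam(n):
    c=ctrl.read_camera(n); f=240/np.tan(np.radians(c['fovy'])/2)
    c['K']=np.array([[f,0,c['cx']],[0,f,c['cy']],[0,0,1.]]); c['D']=np.array(c['distortion'],float); c['T']=np.array(c['extrinsics']); return c
def ray(c,uv):
    p=cv2.undistortPoints(np.array(uv,float).reshape(-1,1,2),c['K'],c['D']).reshape(-1,2)
    d=np.c_[p[:,0],-p[:,1],-np.ones(len(p))]@c['T'][:3,:3].T
    return c['T'][:3,3],d
def onz(c,uv,z):
    o,d=ray(c,uv); return o+d*((z-o[2])/d[:,2])[:,None]
def proj(c,P):
    q=(np.atleast_2d(P)-c['T'][:3,3])@c['T'][:3,:3]; q=q*[1,-1,-1]
    return cv2.projectPoints(q,np.zeros(3),np.zeros(3),c['K'],c['D'])[0].reshape(-1,2)
def tri(c1,u1,c2,u2):
    o1,d1=ray(c1,u1);o2,d2=ray(c2,u2);d1=d1[0]/np.linalg.norm(d1);d2=d2[0]/np.linalg.norm(d2)
    s=np.linalg.lstsq(np.c_[d1,-d2],o2-o1,rcond=None)[0];a=o1+d1*s[0];b=o2+d2*s[1];return (a+b)/2,np.linalg.norm(a-b)
def save(c,name,crop=None,k=1):
    im=c['image'][:,:,::-1]
    if crop: x0,y0,x1,y1=crop; im=cv2.resize(im[y0:y1,x0:x1],None,fx=k,fy=k,interpolation=cv2.INTER_CUBIC)
    cv2.imwrite('pics/'+name+'.png',im)
E
python3 - <<'E'
from h import *
for n in('top','side'):
    c=cam(n);save(c,n+'0');print(n,c['fovy'],c['cx'],c['cy'],c['D'],c['T'].round(3).tolist())
s=ctrl.get_state();print(s)
E
```

```text
top 54.813329179872554 322.24659573869434 249.63237164433536 [-0.02859055  0.          0.          0.          0.        ] [[0.001, 0.998, -0.061, 0.546], [-1.0, 0.001, -0.011, 0.013], [-0.011, 0.061, 0.998, 1.003], [0.0, 0.0, 0.0, 1.0]]
side 50.284358330270116 314.24528105102615 239.26097859469897 [-0.04262663  0.          0.          0.          0.        ] [[0.996, -0.057, 0.075, 0.652], [0.094, 0.519, -0.85, -0.728], [0.01, 0.853, 0.522, 0.536], [0.0, 0.0, 0.0, 1.0]]
{'time': 0.1, 'qpos': array([-1.31397795e+00,  2.87113405e-01,  1.57801111e+00,  1.50742330e-05,
        1.27860918e+00, -1.49990830e-01]), 'dq': array([-0.00119912, -0.00301494, -0.0049787 , -0.0002342 ,  0.00081757,
        0.0002831 ]), 'joint_efforts': array([ 6.28293546e-04, -4.07295942e+01, -2.93699080e+01, -1.34514812e-04,
        3.40077560e-03,  1.07541598e-05]), 'eef_pos': array([ 0.26697755, -0.61935143,  0.2440718 ]), 'tcp_rot': array([ 9.79384388e-01,  2.02002661e-01, -4.99480566e-05, -1.06937426e-03]), 'contact_force': array([ 0.44898443, -0.55346571, -0.69191976]), 'wrist_torque': array([ 0.01395944, -0.01211878,  0.0063635 ]), 'finger_force': 0.0, 'opening': 0.9965234872809691}
```

View pics/top0.png

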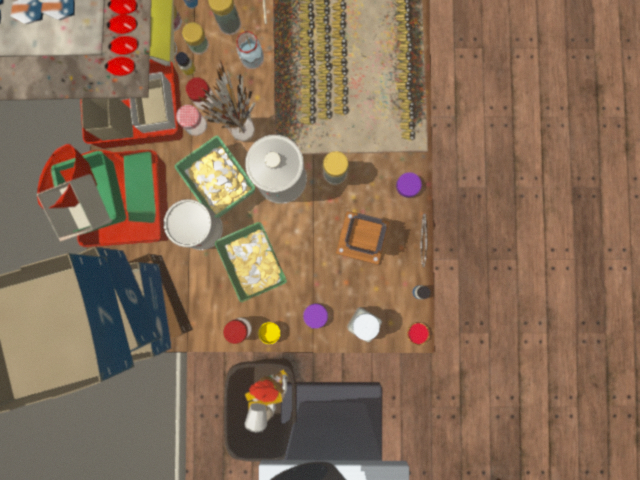

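View pics/side0.png

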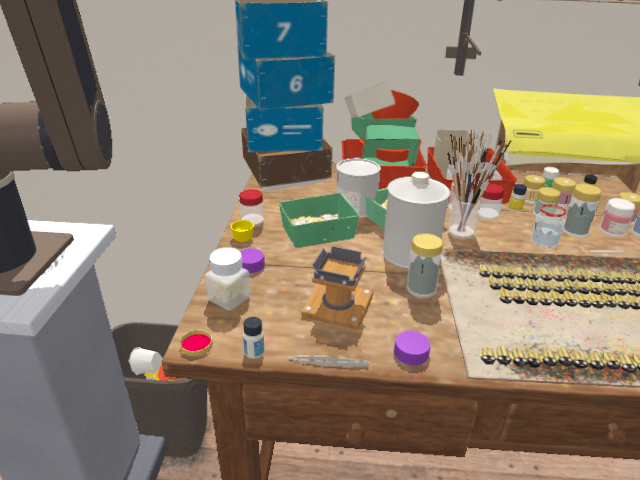

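The top view shows these candidates for the jar:
- the silver-capped square jar at (366,326), side view (227,280)
- the gold-lid tall jar at (335,167)
- the red-lid round jar at (236,330)
- the purple caps at (408,185) and (316,316), which are cap look-alikes

I choose the silver-capped square jar. The stand is at (363,237). Next I'll check the choice in a close crop.

Run:
```python
from h import *
t=cam('top');s=cam('side')
a=cv2.resize(t['image'][195:355,310:440,::-1],None,fx=3.6,fy=3.6,interpolation=cv2.INTER_CUBIC)
b=cv2.resize(s['image'][230:330,190:390,::-1],None,fx=4,fy=4,interpolation=cv2.INTER_CUBIC)
cv2.imwrite('pics/ct.png',a);cv2.imwrite('pics/cs.png',b)
print('cap top by z',onz(t,[366,326],.086),tri(t,[366,326],s,[226,258]))
print('seat',onz(t,[363,237],.07))
print('others',onz(t,[[335,167],[408,185],[316,316],[418,333],[423,292],[269,333],[236,330],[425,240]],.03).round(3))
```

```text
cap top by z [[ 0.45142006 -0.06281839  0.086     ]] (array([ 0.45165652, -0.06297357,  0.08250277]), np.float64(0.0012162898416199204))
seat [[ 0.62826187 -0.05877728  0.07      ]]
others [[ 0.781 -0.003  0.03 ]
 [ 0.743 -0.158  0.03 ]
 [ 0.466  0.037  0.03 ]
 [ 0.431 -0.176  0.03 ]
 [ 0.516 -0.187  0.03 ]
 [ 0.431  0.135  0.03 ]
 [ 0.437  0.204  0.03 ]
 [ 0.626 -0.192  0.03 ]]
```

View pics/ct.png

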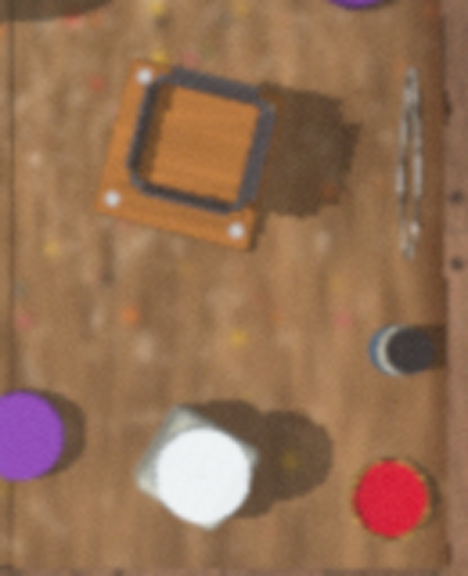

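View pics/cs.png

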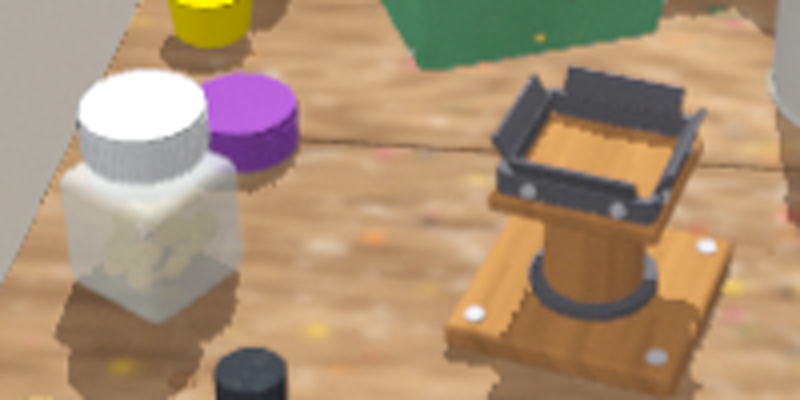

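The crop shows the square glass jar with ribbed metal cap (top crop 205,475; side crop 145,130) and the stand. The purple one is only a loose cap. Next: positions and yaws from corners and screws.

Run:
```python
from h import *
t=cam('top');s=cam('side')
T=lambda p:np.array(p)/3.6+[310,195]
S=lambda p:np.array(p)/4+[190,230]
yaw=lambda a,b:np.degrees(np.arctan2(*(b-a)[1::-1]))%90
A=onz(t,T([[145,76],[112,198],[236,230]]),.013);B=onz(s,S([[474,313],[656,356],[707,245]]),.013)
print(A.round(4),B.round(4));print('stand c',(A[0]+A[2])/2,(B[0]+B[2])/2)
print('yaw',yaw(A[0],A[1]),yaw(A[1],A[2]),yaw(B[0],B[1]),yaw(B[1],B[2]))
F=onz(t,T([[135,62],[97,210],[248,250]]),.012);G=onz(s,S([[447,330],[675,388],[735,245]]),.012)
print('foot',(F[0]+F[2])/2,(G[0]+G[2])/2,yaw(F[0],F[1]),yaw(F[1],F[2]),yaw(G[0],G[1]),yaw(G[1],G[2]),np.linalg.norm(F[0]-F[1]),np.linalg.norm(G[0]-G[1]))
J=onz(s,S([[62,180],[152,230],[240,168]]),.055)
print('jar',J.round(4),(J[0]+J[2])/2,yaw(J[0],J[1]),yaw(J[1],J[2]),np.linalg.norm(J[0]-J[1]),np.linalg.norm(J[1]-J[2]))
J=onz(t,T([[182,406],[136,475],[208,530],[258,455]]),.05)
print(J.round(4),[yaw(J[i],J[(i+1)%4]) for i in range(4)])
# cap ellipse in both
for c,box in((t,(345,305,390,345)),(s,(205,245,245,270))):
    im=c['image'];x0,y0,x1,y1=box;m=(im[y0:y1,x0:x1].min(2)>215).astype(np.uint8)
    cn=max(cv2.findContours(m,0,2)[0],key=cv2.contourArea);e=cv2.fitEllipse(cn);p=np.array(e[0])+[x0,y0]
    print(e[1],p,onz(c,p,.086))
q=ctrl.get_state();print(R.from_quat(q['tcp_rot']).as_matrix().round(3).tolist())
```

```text
[[ 0.6784 -0.036   0.013 ]
 [ 0.6053 -0.0162  0.013 ]
 [ 0.5863 -0.0898  0.013 ]] [[ 0.588  -0.0894  0.013 ]
 [ 0.6615 -0.1082  0.013 ]
 [ 0.6809 -0.0343  0.013 ]]
stand c [ 0.63235328 -0.06291681  0.013     ] [ 0.63442461 -0.06185222  0.013     ]
yaw 74.83961357187914 75.54207433525178 75.65630131730124 75.32328174498879
foot [ 0.63071563 -0.06354396  0.012     ] [ 0.63549114 -0.0658121   0.012     ] 75.59680655818616 75.18607084860982 74.51915065889911 75.95680611064007 0.09157926837848093 0.09447299778602707
jar [[ 0.4191 -0.0748  0.055 ]
 [ 0.4632 -0.1037  0.055 ]
 [ 0.4888 -0.0587  0.055 ]] [ 0.45398896 -0.06674444  0.055     ] 56.72994468077523 60.300517990438046 0.05264154904165475 0.05182762118496885
[[ 0.4847 -0.0548  0.05  ]
 [ 0.4457 -0.0286  0.05  ]
 [ 0.4149 -0.0693  0.05  ]
 [ 0.4571 -0.0978  0.05  ]] [np.float64(56.117264505801444), np.float64(52.83751073516608), np.float64(55.996651339623625), np.float64(57.31317285744181)]
(24.136655807495117, 24.86536979675293) [365.62944603 326.60615349] [[ 0.45023586 -0.06208686  0.086     ]]
(16.413776397705078, 31.104835510253906) [224.65057564 255.99676991] [[ 0.45029461 -0.06265514  0.086     ]]
[[0.918, 0.396, -0.0], [0.396, -0.918, 0.001], [0.0, -0.001, -1.0]]
```

send_rows:
  moves: "0 0 0 0.5 -0.5 0 1;0 0 0 0.975 -0.975 0 1;0 0 0 0.975 -0.975 0 1;0 0 0 0.975 -0.975 0 1;0 0 0 0.975 -0.975 0 1;0 0 0 0.975 -0.975 0 1"

```text
time: 1.05
eef_pos: [0.3697, -0.3621, 0.2456]
tcp_rot: [0.979, 0.203, 0.0, 0.0]
contact_force: [-0.7, 0.6, -0.0]
opening: 1.001
finger_force: 0.0
```

send_rows:
  moves: "0 0 0 0.75 -0.975 0 1;0 0 0 0.75 -0.975 0 1;0 0 0 0.75 -0.975 0 1;0 0 0 0.75 -0.975 0 1;0 0 0 0.75 -0.975 0 1;0 0 0 0.75 -0.975 0 1"

```text
time: 1.8
eef_pos: [0.4299, -0.1262, 0.2455]
tcp_rot: [0.979, 0.202, -0.0, 0.0]
contact_force: [-0.1, -0.1, -0.8]
opening: 0.999
finger_force: 0.0
```

```bash
cat >> h.py <<'E'
def go(p,psi):
    s=ctrl.get_state();r=R.from_quat(s['tcp_rot']);g=R.from_euler('z',psi,degrees=True)*R.from_euler('x',180,degrees=True)
    d=r.inv().apply(np.array(p)-s['eef_pos'])/.2; v=(r.inv()*g).as_rotvec()/(2*np.pi)
    M=r.as_matrix()
    print('t',round(s['time'],2),'tcp',s['eef_pos'].round(4),'psi',np.degrees(np.arctan2(M[1,0],M[0,0])).round(2),'q6',s['qpos'][5].round(2),'F',s['contact_force'].round(1),'op',round(s['opening'],3),'ff',round(s['finger_force'],1)); print('rot',v.round(4),'shift',d.round(4))
E
python3 -c "
from h import *
go([.4505,-.063,.2],57.5);print(ctrl.finger_overhang)"
```

```text
t 1.8 tcp [ 0.4299 -0.1262  0.2455] psi 23.29 q6 0.65 F [-0.1 -0.1 -0.8] op 0.999 ff 0.0
rot [ 0.0001  0.0001 -0.095 ] shift [ 0.2199 -0.2498  0.2273]
0.014
```

send_rows:
  moves: "0 0 -0.03 0.22 -0.25 0.1 1;0 0 -0.06 0.22 -0.25 0.227 1;0 0 -0.095 0.22 -0.25 0.227 1;0 0 -0.095 0.22 -0.25 0.227 1;0 0 -0.095 0.22 -0.25 0.227 1;0 0 -0.095 0.22 -0.25 0.227 1"

```text
time: 2.55
eef_pos: [0.4505, -0.0627, 0.2004]
tcp_rot: [0.877, 0.48, 0.0, 0.0]
contact_force: [-0.1, 0.1, 1.1]
opening: 1.0
finger_force: 0.0
```

```bash
python3 -c "
from h import *
go([.4505,-.063,.042],57.5)
c=cam('side');save(c,'s1',(150,150,350,350),3);"
```

```text
t 2.55 tcp [ 0.4505 -0.0627  0.2004] psi 57.34 q6 0.21 F [-0.1  0.1  1.1] op 1.0 ff 0.0
rot [ 0.0002 -0.     -0.0004] shift [-1.300e-03 -2.000e-04  7.921e-01]
```

View pics/s1.png

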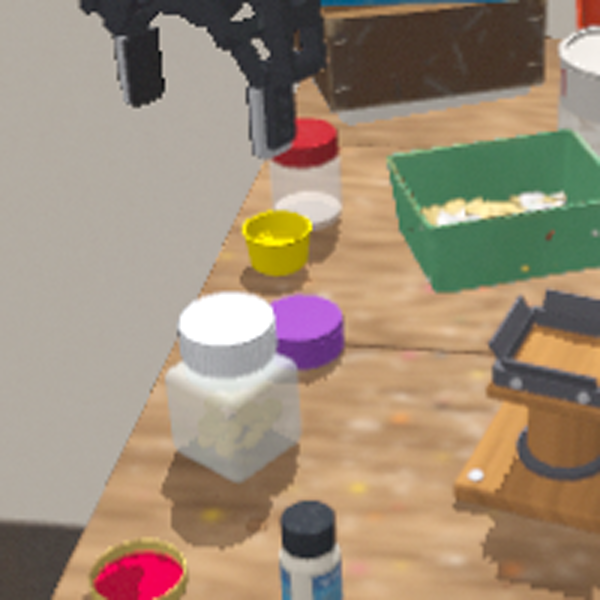

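The crop shows the open fingertips (140,100) and (268,150) straddling the jar's line, and the jar at (235,390). Descend and grip.

send_rows:
  moves: "0 0 0 0 0 0.2 1;0 0 0 0 0 0.4 1;0 0 0 0 0 0.6 1;0 0 0 0 0 0.72 1;0 0 0 0 0 0.79 1;0 0 0 0 0 0.79 1;0 0 0 0 0 0.79 1"

```text
time: 3.48
eef_pos: [0.4513, -0.0623, 0.0431]
tcp_rot: [0.877, 0.481, 0.001, 0.001]
contact_force: [0.5, -0.1, 0.8]
opening: 1.0
finger_force: 0.0
```

send_rows:
  moves: "0 0 0 0 0 0 0.2;0 0 0 0 0 0 0;0 0 0 0 0 0 -0.2;0 0 0 0 0 0 -1;0 0 0 0 0 0 -1;0 0 0 0 0 0 -1;0 0 0 0 0 0 -1"
  newtons: 40

```text
time: 4.35
eef_pos: [0.4513, -0.0623, 0.0431]
tcp_rot: [0.877, 0.481, 0.001, 0.001]
contact_force: [0.8, -0.2, 5.4]
opening: 0.623
finger_force: 43.2
```

send_rows:
  moves: "0 0 0 0 0 -0.05 -1;0 0 0 0 0 -0.25 -1;0 0 0 0 0 -0.45 -1;0 0 0 0 0 -0.65 -1;0 0 0 0 0 -0.65 -1;0 0 0 0 0 -0.65 -1"

```text
time: 5.1
eef_pos: [0.4489, -0.0613, 0.17]
tcp_rot: [0.877, 0.481, -0.001, -0.001]
contact_force: [-0.7, 0.4, -3.4]
opening: 0.626
finger_force: 43.8
```

```bash
python3 -c "
from h import *
go([.633,-.0625,.18],75.4)
c=cam('side');save(c,'s2',(150,100,400,350),2.4);"
```

```text
t 5.1 tcp [ 0.4489 -0.0613  0.17  ] psi 57.51 q6 0.21 F [-0.7  0.4 -3.4] op 0.626 ff 43.8
rot [-0.0005  0.     -0.0497] shift [ 0.4897  0.7795 -0.0528]
```

View pics/s2.png

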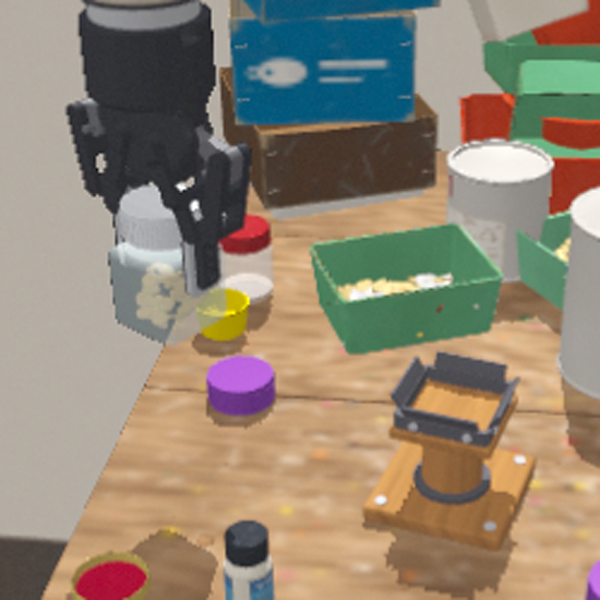

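The jar is held upright (side crop 150,280). Now over the stand.

send_rows:
  moves: "0 0 -0.01 0.12 0.2 -0.05 -1;0 0 -0.02 0.24 0.4 -0.05 -1;0 0 -0.035 0.37 0.59 -0.05 -1;0 0 -0.05 0.45 0.72 -0.05 -1;0 0 -0.05 0.49 0.78 -0.05 -1;0 0 -0.05 0.49 0.78 -0.05 -1;0 0 -0.05 0.49 0.78 -0.05 -1"

```text
time: 6.02
eef_pos: [0.6331, -0.0628, 0.1809]
tcp_rot: [0.791, 0.612, -0.001, -0.001]
contact_force: [0.1, 0.0, -2.7]
opening: 0.626
finger_force: 43.8
```

```bash
python3 -c "
from h import *
go([.633,-.0625,.16],75.4)
c=cam('side');save(c,'s3',(270,150,400,330),3.3);"
```

```text
t 6.03 tcp [ 0.6331 -0.0628  0.1809] psi 75.47 q6 -0.0 F [ 0.1  0.  -2.7] op 0.626 ff 43.8
rot [-0.0004  0.      0.0002] shift [ 0.0015 -0.0007  0.1045]
```

View pics/s3.png

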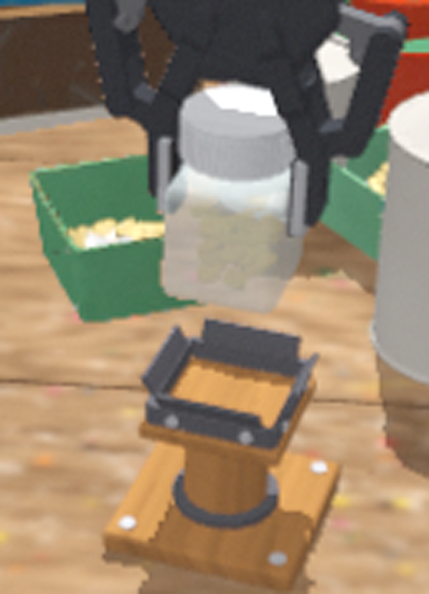

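The jar hangs above the seat; its bottom front corners are at crop (160,293) and (270,310). Check these against the expected positions.

Run:
```python
from h import *
c=cam('side');C=lambda p:np.array(p)/3.3+[270,150]
P=onz(c,C([[160,293],[270,310]]),.138);m=P.mean(0)
n=np.array([-.252,-.968,0])
print(P.round(4),np.degrees(np.arctan2(*(P[1]-P[0])[1::-1])),np.linalg.norm(P[1]-P[0]),'centre',m-.027*n)
# front guide bolts, and foot screws seen in this crop
B=onz(c,C([[128,523],[278,559],[319,467]]),.013);print('stand',(B[0]+B[2])/2)
Q=onz(c,C([[172,422],[246,437]]),.076);print('bolts mid->centre',Q.mean(0)-.0305*n,np.degrees(np.arctan2(*(Q[1]-Q[0])[1::-1])))
# back guide top edge corners (flare): z .091
Q=onz(c,C([[206,320],[298,338]]),.091);print('back top mid',Q.mean(0)+(.0285+.0062)*n)
t=cam('top');save(t,'t3',(320,180,420,300),5)
```

```text
[[ 0.6014 -0.0786  0.138 ]
 [ 0.6514 -0.0877  0.138 ]] -10.304655908344786 0.050834347087280574 centre [ 0.63316853 -0.05698702  0.138     ]
stand [ 0.63461775 -0.06249856  0.013     ]
bolts mid->centre [ 0.63402712 -0.06587068  0.076     ] -13.083414796222767
back top mid [ 0.63410465 -0.06404761  0.091     ]
```

View pics/t3.png

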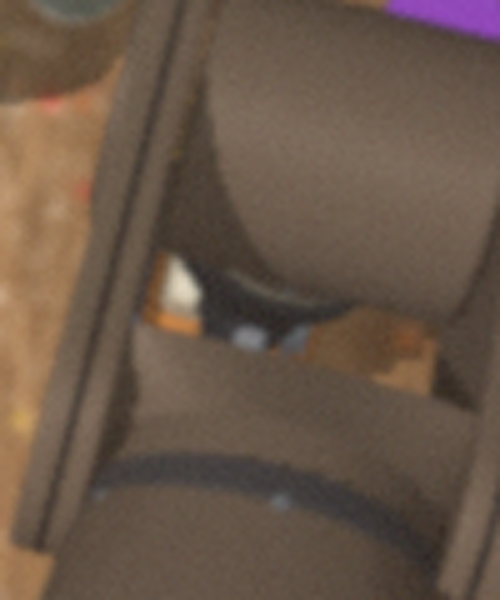

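The top camera is blocked by the arm. The side view hints at a y offset of a few mm, so I'll overlay the predicted jar and seat outlines to judge.

Run:
```python
from h import *
c=cam('side');x0,y0,k=290,160,5
im=cv2.resize(c['image'][y0:y0+120,x0:x0+100,::-1],None,fx=k,fy=k,interpolation=cv2.INTER_CUBIC)
def sq(cx,cy,h,z,yaw=-14.6):
    a=np.array([[1,1],[1,-1],[-1,-1],[-1,1]])*h;r=R.from_euler('z',yaw,degrees=True).as_matrix()[:2,:2]
    return np.c_[a@r.T+[cx,cy],np.full(4,z)]
def draw(P,col): cv2.polylines(im,[np.int32((proj(c,P)+.5-[x0,y0])*k)],True,col,1)
for z in(.138,.194):draw(sq(.6331,-.0628,.027,z),(0,0,255))
a=np.linspace(0,6.28,40)
for z in(.202,.224):draw(np.c_[.6331+.026*np.cos(a),-.0628+.026*np.sin(a),0*a+z],(255,0,255))
for h,z in((.0285,.07),(.0285,.081),(.0347,.091)):draw(sq(.6335,-.063,h,z),(0,255,0))
cv2.imwrite('pics/ov.png',im)
```

```text
(no output)
```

View pics/ov.png

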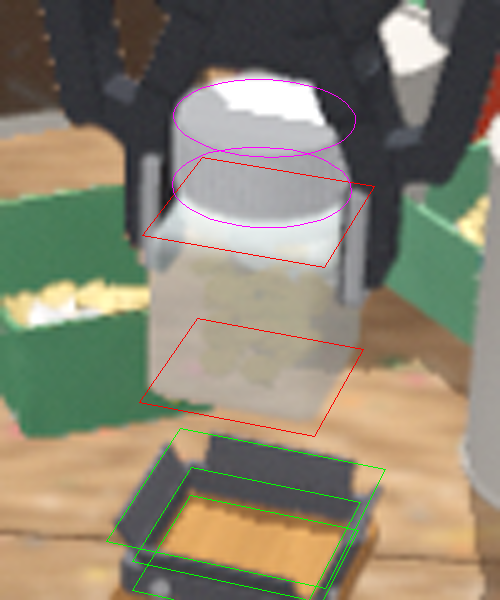

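Run:
```python
from h import *
c=cam('side')
P=onz(c,np.array([[155,322]])/4+[190,230],0.)[0];print('bottom front corner before -> centre',P-.0382*np.array([np.cos(np.radians(-77.5)),np.sin(np.radians(-77.5)),0]))
# predicted-vs-seen pixels before pick-up, jar at gripped TCP
def pts(cx,cy,b,zs): return np.array([[cx+.0382*np.cos(np.radians(a)),cy+.0382*np.sin(np.radians(a)),z] for a,z in zs])
q=proj(c,pts(.4513,-.0623,0,[(-77.5,0),(-77.5,.056),(-167.5,.056),(12.5,.056)]))
print(((q-[190,230])*4).round(0))
a=np.linspace(0,6.28,60)
for z in(.064,.086):
    e=(proj(c,np.c_[.4513+.026*np.cos(a),-.0623+.026*np.sin(a),0*a+z])-[190,230])*4;print('cap',z,e.min(0).round(),e.max(0).round())
```

```text
bottom front corner before -> centre [ 0.4491765  -0.05599268  0.        ]
[[156. 332.]
 [145. 221.]
 [ 52. 171.]
 [242. 159.]]
cap 0.064 [ 81. 114.] [210. 187.]
cap 0.086 [75. 69.] [207. 140.]
```

The rounded jar bottom gives the same bias (−0.056 against the gripped −0.062) before pick-up, so the jar is centred over the seat. Lower it.

send_rows:
  moves: "0 0 0 0 0 0.08 -1;0 0 0 0 0 0.16 -1;0 0 0 0 0 0.22 -1;0 0 0 0 0 0.26 -1;0 0 0 0 0 0.29 -1;0 0 0 0 0 0.29 -1"

```text
time: 7.02
eef_pos: [0.6346, -0.0627, 0.1237]
tcp_rot: [0.791, 0.612, 0.0, -0.0]
contact_force: [0.8, 0.4, -3.7]
opening: 0.621
finger_force: 43.7
```

```bash
python3 -c "
from h import *
go([.6333,-.063,.113],75.4)"
```

```text
t 7.03 tcp [ 0.6346 -0.0627  0.1237] psi 75.5 q6 -0.0 F [ 0.8  0.4 -3.7] op 0.621 ff 43.7
rot [-0.     -0.0001  0.0003] shift [-0.0032 -0.0058  0.0535]
```

send_rows:
  moves: "0 0 0 -0.003 -0.006 0.015 -1;0 0 0 -0.003 -0.006 0.03 -1;0 0 0 -0.003 -0.006 0.03 -1"

```text
time: 7.4
eef_pos: [0.6337, -0.0627, 0.1182]
tcp_rot: [0.791, 0.612, 0.001, 0.0]
contact_force: [2.5, 4.4, -1.3]
opening: 0.622
finger_force: 43.7
```

send_rows:
  moves: "0 0 0 0 0 0.012 -1;0 0 0 0 0 0.025 -1;0 0 0 0 0 0.025 -1;0 0 0 0 0 0.025 -1"

```text
time: 7.9
eef_pos: [0.6337, -0.0626, 0.1134]
tcp_rot: [0.791, 0.612, 0.001, -0.0]
contact_force: [2.2, 4.2, -1.3]
opening: 0.627
finger_force: 43.7
```

send_rows:
  moves: "0 0 0 0 0 0.004 -1;0 0 0 0 0 0.008 -1;0 0 0 0 0 0.008 -1"

```text
time: 8.28
eef_pos: [0.6338, -0.0624, 0.1132]
tcp_rot: [0.791, 0.612, 0.001, -0.0]
contact_force: [-0.5, 6.7, 3.2]
opening: 0.624
finger_force: 44.3
```

send_rows:
  moves: "0 0 0 0 0 0 -0.2;0 0 0 0 0 0 0.6;0 0 0 0 0 0 1;0 0 0 0 0 0 1;0 0 0 0 0 0 1;0 0 0 0 0 0 1"

```text
time: 9.02
eef_pos: [0.6331, -0.0634, 0.1112]
tcp_rot: [0.791, 0.612, -0.0, -0.0]
contact_force: [-0.0, 0.3, 0.5]
opening: 0.996
finger_force: 0.0
```

```bash
python3 -c "
from h import *
go([.6337,-.0626,.153],75.4)
c=cam('side');save(c,'s4',(290,160,390,280),5)"
```

```text
t 9.03 tcp [ 0.6331 -0.0634  0.1112] psi 75.51 q6 -0.01 F [-0.   0.3  0.5] op 0.996 ff 0.0
rot [-0.      0.      0.0003] shift [ 0.0048  0.0017 -0.209 ]
```

View pics/s4.png

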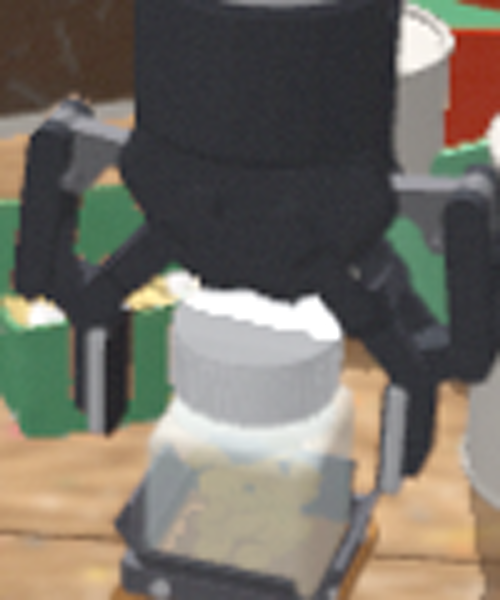

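The jar sits in the seat, upright, with the cap clear above the guides (cap at 255,360). Raise to the cap and grip.

send_rows:
  moves: "0 0 0 0.002 0.002 -0.1 1;0 0 0 0.003 0.002 -0.199 1;0 0 0 0.003 0.002 -0.199 1;0 0 0 0.003 0.002 -0.199 1"

```text
time: 9.57
eef_pos: [0.6337, -0.0628, 0.1516]
tcp_rot: [0.791, 0.612, 0.0, 0.0]
contact_force: [-0.0, 0.6, 0.0]
opening: 1.001
finger_force: 0.0
```

send_rows:
  moves: "0 0 0 0 0 0 0.3;0 0 0 0 0 0 0;0 0 0 0 0 0 -0.2;0 0 0 0 0 0 -0.5;0 0 0 0 0 0 -1;0 0 0 0 0 0 -1;0 0 0 0 0 0 -1;0 0 0 0 0 0 -1"
  newtons: 80

```text
time: 10.58
eef_pos: [0.6336, -0.0628, 0.1509]
tcp_rot: [0.791, 0.612, -0.0, -0.0]
contact_force: [-0.2, -0.3, -1.2]
opening: 0.571
finger_force: 82.6
```

```bash
python3 -c "
from h import *
go([.6337,-.0626,.153],150);s=ctrl.get_state();print(s['wrist_torque'])"
```

```text
t 10.57 tcp [ 0.6336 -0.0628  0.1509] psi 75.51 q6 -0.01 F [-0.2 -0.3 -1.2] op 0.571 ff 82.6
rot [-0.     -0.     -0.2069] shift [ 0.001   0.0002 -0.0104]
[-0.05273192 -0.14109536 -0.03512008]
```

send_rows:
  moves: "0 0 -0.012 0 0 0 -1;0 0 -0.024 0 0 0 -1;0 0 -0.036 0 0 0 -1;0 0 -0.048 0 0 0 -1;0 0 -0.06 0 0 0 -1;0 0 -0.072 0 0 0 -1;0 0 -0.084 0 0 0 -1;0 0 -0.096 0 0 0 -1;0 0 -0.11 0 0 0 -1;0 0 -0.11 0 0 0 -1"

```text
time: 11.82
eef_pos: [0.6342, -0.063, 0.1519]
tcp_rot: [0.537, 0.844, 0.0, 0.001]
contact_force: [1.6, -0.2, 1.9]
opening: 0.573
finger_force: 82.9
```

```bash
python3 -c "
from h import *
go([.6337,-.0626,.153],150);s=ctrl.get_state();print(s['wrist_torque'])"
```

```text
t 11.82 tcp [ 0.6342 -0.063   0.1519] psi 115.07 q6 -0.7 F [ 1.6 -0.2  1.9] op 0.573 ff 82.9
rot [ 0.0001  0.0002 -0.097 ] shift [ 0.0031 -0.0014 -0.0057]
[-0.13295956 -0.07630329 -0.00848386]
```

send_rows:
  moves: "0 0 -0.012 0 0 0 -1;0 0 -0.024 0 0 -0.002 -1;0 0 -0.036 0 0 -0.003 -1;0 0 -0.048 0 0 -0.004 -1;0 0 -0.06 0 0 -0.004 -1;0 0 -0.072 0 0 -0.004 -1;0 0 -0.084 0 0 -0.004 -1;0 0 -0.096 0 0 -0.004 -1;0 0 -0.1 0 0 -0.004 -1;0 0 -0.1 0 0 -0.004 -1;0 0 -0.1 0 0 -0.004 -1"

```text
time: 13.2
eef_pos: [0.6339, -0.0628, 0.1525]
tcp_rot: [0.25, 0.968, 0.0, 0.0]
contact_force: [-1.0, 0.5, 3.6]
opening: 0.57
finger_force: 83.1
```

```bash
python3 -c "
from h import *
go([.6337,-.0626,.185],151);s=ctrl.get_state();print(s['wrist_torque'])
cv2.imwrite('pics/b.png',cam('side')['image'][:,:,::-1])"
```

```text
t 13.2 tcp [ 0.6339 -0.0628  0.1525] psi 151.06 q6 -1.32 F [-1.   0.5  3.6] op 0.57 ff 83.1
rot [0.     0.0001 0.0002] shift [ 0.0013  0.0004 -0.1623]
[0.04488445 0.16000698 0.05087477]
```

send_rows:
  moves: "0 0 0 0 0 -0.01 -1;0 0 0 0 0 -0.02 -1;0 0 0 0 0 -0.03 -1;0 0 0 0 0 -0.03 -1"

```text
time: 13.75
eef_pos: [0.6337, -0.0628, 0.1578]
tcp_rot: [0.25, 0.968, -0.0, -0.0]
contact_force: [-0.4, -0.6, -0.6]
opening: 0.57
finger_force: 82.8
```

It came off without any pull. Lift the rest.

send_rows:
  moves: "0 0 0 0 0 -0.02 -1;0 0 0 0 0 -0.05 -1;0 0 0 0 0 -0.08 -1;0 0 0 0 0 -0.11 -1;0 0 0 0 0 -0.13 -1;0 0 0 0 0 -0.13 -1;0 0 0 0 0 -0.13 -1;0 0 0 0 0 -0.13 -1"

```text
time: 14.75
eef_pos: [0.6335, -0.0628, 0.1835]
tcp_rot: [0.249, 0.968, -0.0, -0.0]
contact_force: [-1.1, 1.3, -0.6]
opening: 0.573
finger_force: 82.8
```

```bash
python3 -c "
from h import *
go([.6337,-.0626,.184],151)
c=cam('side');save(c,'s5',(280,140,400,280),4.2)"
```

```text
t 14.75 tcp [ 0.6335 -0.0628  0.1835] psi 151.11 q6 -1.32 F [-1.1  1.3 -0.6] op 0.573 ff 82.8
rot [-0.     -0.0001  0.0003] shift [-0.0006  0.0012 -0.0024]
```

View pics/s5.png

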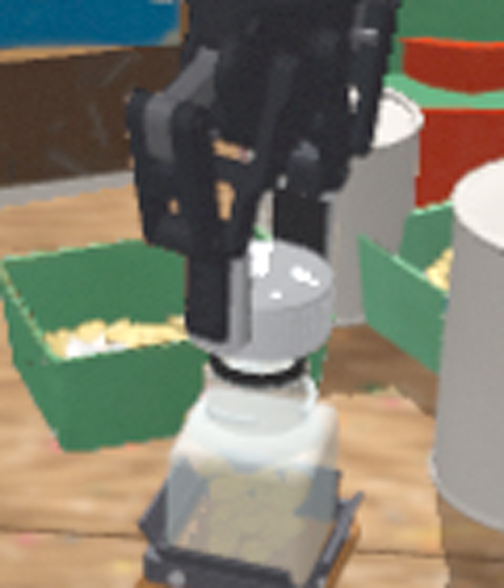

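The cap (285,300) is held level over the open mouth (258,372), and the jar is still seated. Hand it in.

```bash
python3 -c "
from plant import ctrl
print(ctrl.sign_off())"
```

```text
the job is handed in; nothing more can be done
None
```

The jar is seated in the stand, and the unscrewed cap is held level about 15 mm above its open mouth. I handed the job in about 15 s into the 54 s limit; no verdict came back.

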